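# Lay out bearing parts for a comparison photograph

## Task

Lay out the parts on the white board for a photograph: the large bearing ring centred flat on the square glass plate, the small ring centred flat on the round black stage with the resin puck centred on top of it, bright face up, and the scale bar flat on the board midway between the glass plate and the stage, running front to back parallel to the board's side edges. Lay the hex nut flat on the board in front of the glass plate (on the robot's side), in line with the plate's centre and with a gap of 1 to 3 cm to it. Set the rings down gently rather than dropping them, leave the brass weight and the blue dish where they are, and let go of everything.

Things in the scene. Friction and masses are not known exactly. Their poses are not given: they have to be found in the camera images.
- board: White flat board, fixed, 240 mm (its x, front to back) by 320 mm (its y, side to side), 12 mm thick, on the table to the left or right of the robot's middle. Origin: centre of its underside (top at 12 mm). Its x axis points from the front edge (nearest the robot) to the back, y to the left, turned up to 0.18 rad from the world's.
- glass: Square pale green frosted glass plate 90 x 90 x 6 mm, fixed on the board's top, on its left or right half, about 170 mm centre to centre from the stage. Origin: centre of its underside (its top is 6 mm above it); axes parallel to the board's, x to the back.
- stage: Round black stage (disc), 80 mm diameter, 10 mm high, fixed on the board's top on the other half. Origin: centre of its underside (its top is 10 mm above it); axes parallel to the board's.
- large_ring: Large plain steel bearing ring, outer diameter 62 mm, hole 42 mm, 20 mm high, about 0.25 kg, lying flat on a fixed green mat 3 mm thick. Origin: centre of its underside; z is its axis, up. Like all the loose parts, it starts anywhere among the others on the mat.
- small_ring: Small plain steel bearing ring, outer diameter 40 mm, hole 20 mm, 20 mm high, about 0.14 kg, lying flat on the mat. Origin: centre of its underside; z is its axis, up.
- puck: Mounted specimen: black resin cylinder, 30 mm diameter, 22 mm high, with a bright 16 mm steel face in the middle of its top, standing on the mat. About 0.045 kg. Origin: centre of its underside; z up.
- nut: Dark steel hexagon nut with a hole, 36 mm across flats (41 mm across corners), 19 mm high, about 0.11 kg, lying flat on the mat. Origin: centre of its underside; z up; its x axis is normal to one of its flats (flats every 60 degrees).
- scale_bar: Aluminium scale bar with black tick marks on top, 90 mm long (its x), 16 mm wide (its y), 10 mm high, about 0.04 kg, lying flat on the mat. Origin: centre of its underside; z up.
- weight: Brass weight with a knob, 28 mm diameter, 36 mm high, loose on the mat among the parts: not part of the picture, to be left alone. Origin: centre of its underside.
- dish: Blue ceramic dish, 44 mm across the rim, 18 mm high, loose on the board in front of the black stage: to be left alone. Origin: centre of its underside.
Things that resemble listed ones, but are neither listed nor needed, are in the scene too. Several things look just like the scale_bar: the one meant starts farthest to the robot's left.

How it is judged:
At the end, for the whole second after the job is handed in: All at rest, flat to 0.12 rad: large ring on glass and small ring on stage, 12 mm off centre at most; puck on small ring, 8 mm; nut on board 67-110 mm before the glass centre, 15 mm sideways; bar on board <100 mm from both centres, within 30 mm in x of the glass, 0.2 rad of board x (angle between each of large_ring, small_ring, puck, nut, scale_bar's own z axis and vertical below 0.12 rad and linear speed of each of large_ring, small_ring, puck, nut, scale_bar below 0.02 m/s and horizontal distance between large_ring and glass below 0.012 m and z of large_ring in the frame of glass between 0.002 and 0.01 m and horizontal distance between small_ring and stage below 0.012 m and z of small_ring in the frame of stage between 0.006 and 0.014 m and horizontal distance between puck and small_ring below 0.008 m and z of puck in the frame of small_ring between 0.016 and 0.024 m and x of nut in the frame of glass between -0.11 and -0.067 m and y of nut in the frame of glass between -0.015 and 0.015 m and z of nut in the frame of board between 0.008 and 0.016 m and horizontal distance between scale_bar and glass below 0.1 m and horizontal distance between scale_bar and stage below 0.1 m and angle between the x axis of scale_bar and the x axis of board, either way round below 0.2 rad and x of scale_bar in the frame of glass between -0.03 and 0.03 m and z of scale_bar in the frame of board between 0.008 and 0.016 m); the robot touches nothing.
It fails at once if the brass weight is shifted by more than 20 mm (distance of weight from where it was at the start of the episode above 0.02 m).
It fails at once if the blue dish is shifted by more than 20 mm (distance of dish from where it was at the start of the episode above 0.02 m).
It fails at once if the large ring strikes the glass with more than 60 N (dropped or pressed hard) (contact force between large_ring and glass above 60 N).
It fails at once if the small ring strikes the stage with more than 60 N (dropped or pressed hard) (contact force between small_ring and stage above 60 N).
It also fails if it takes over 123 s, if anything falls off the work surface, if the arm or the gripper's body presses on something with over 40 N, if the wrist force passes 120 N, or if a joint passes its speed limit or range.

## Robot

A 6-joint arm with a two-finger parallel gripper is mounted at the origin on the work surface. World frame = base frame: x ahead of the robot, y to its left, z up, the work surface at z = 0. Lengths are in m, angles in rad, forces in N, time in s.
With the tool pointing down it reaches from about 0.375 to 0.9 m from the base axis. Payload 3.1 kg.
Tool frame: the origin (TCP) lies midway between the tips of the shut fingers; the grasp point (between the pads) lies 19 mm behind it (pinch_z is the distance from the TCP to the grasp point, in m); y points along the fingers, z is the direction in which the jaws open and shut, and the axes are right-handed (so a half turn about y gives the same grasp; the last joint's range is limited). The gripper opens to 87 mm and grips with 3 to 60 N. Pads are 19 mm wide; open, the fingers measure 117 mm over their backs; the gripper's body (75 mm by 190 mm) begins 51 mm behind the grasp point.
Start: joints at [1.143, 0.527, 1.433, -0, 1.181, -0.178], TCP at [0.154, 0.606, 0.223] pointing down, gripper open.
Joint ranges: [-3.08, 3.08], [-0.75, 2.2], [0.22, 2.44], [-1.43, 4.57], [0, 2.65], [-2.85, 2.85]. Speed limits (rad/s): [2.79, 2.79, 3.14, 3.14, 3.14, 3.14].

## Interface

Orientations are given as a unit quaternion [x, y, z, w].
In Python, from rig import * gives the robot as it stands.
- The arm moves only by the tool drive_tool, never from a script. Its argument "plan" is a list of rows, each a list of 7 numbers: the shift along the tool's x, y, z in mm, then the turn, a rotation vector about the tool's x, y, z in degrees, then the finger opening in mm, from 0 to 87. A call has 1 to 10 rows; each row is the pose to reach, as a shift and turn from the pose commanded when the call began, along the tool's axes at that moment; what a row does not reach only later rows make up. A row lasts 1/10 s, in which the tool goes at most 50 mm and 8.59 degrees, less where a joint would pass 70% of its speed; a pose out of reach is approached as far as the arm can. A call with a gripper value outside its range is refused whole. The fingers move at their own pace and stop on an object; "newtons" is the grip in N (left out, the last holds). Time passes only in rows, so rows that repeat a pose let the fingers close. It gives the time, the measured TCP pose, the force and the opening at its end, in the units of the state.
- get_obs(): the state, without advancing time (a new reading comes with each control period).
- camera(name): name is "scene" or "top" or "wrist"; returns the picture (420x560x3 uint8, blue, green, red); there is no depth.
- get_calibration(name): a dict with "fx", "fy", "cx", "cy" (pixels), "D" ([k1, k2, p1, p2, k3] as OpenCV has them; the pictures are not rectified), "origin" and "rotation" of the camera in the world; the wrist camera has in their place "tool_from_camera" (4x4, takes a point from camera to tool coordinates, whose origin is the TCP and whose axes are the tool frame's). Camera axes: x right, y down, z forward; pixel columns grow to the right and rows downward; lengths in m; the calibration is good to about 2 mm. A picture is of the moment at which its call begins: read the wrist's pose just before it. get_calibration takes no time and is no camera call.
- hand_in(): hands the job in, once; it reports no verdict.
Trained networks look in the newest picture that a camera, given by its name, has taken for a name from the list of things; names that differ only in an ending like _2 or _b are one class to them, and where a whole thing is asked for, a point or a joint stands for the part that bears it (a point fixed in the world has none). Each returns a list of dicts, best first, with "conf" (0 to 1); they miss things now and then, are a little off and sometimes report something else, mostly with a low value. They report only what shows in the picture. A call takes as long as a camera call. They do not tell look-alikes from the thing itself.
- spot_in(camera, target): "location" ([column, row] in pixels, amid what is visible of it).
- mark_of(camera, target): "location" ([column, row] in pixels: a listed point, or the origin of a listed thing).
The state is a dict: "time": time; "q": joint angles; "joint_velocities": joint speeds; "joint_torque": joint torques, N m; "position": TCP position; "tool_rot": TCP orientation; "ft_force": force on the tool from outside, world axes, zero at the start; "moment": the same for the moment, N m; "grip_width": finger opening in m.
Only numpy, scipy, OpenCV 4.12 (cv2) and the standard library are available. Lean on these libraries where they do the work, as an engineer would, in place of code of your own. Each camera call takes 0.05 s, during which the arm holds its last target. There are 200 camera calls.

## Working session

There is one attempt and no reset: what is moved stays moved. The work goes in short steps, Python scripts to look and compute and a tool call to move; the robot and the scene stay as the last step left them, time stands still between calls to the robot, and variables do not carry over. Pictures are saved under pics/ and viewed, about 12 in all and at most 16, crops included, and the job is handed in when it is done.

Besides the shell and the picture viewer there is one more tool, called after "Call:" in YAML: its name, and indented under it one key for each argument. drive_tool: Moves the arm, as the interface text tells. Its arguments: {"type":"object","properties":{"plan":{"type":"array","items":{"type":"array","items":{"type":"number"}}},"newtons":{"type":"number"}},"required":["plan"]}

```bash
ls; mkdir -p pics; cat > h.py <<'E'
from rig import *
import numpy as np, cv2
from scipy.spatial.transform import Rotation as R
def ray(cam,px):
    c=get_calibration(cam)
    K=np.array([[c['fx'],0,c['cx']],[0,c['fy'],c['cy']],[0,0,1]])
    p=cv2.undistortPoints(np.array([[px]],float),K,np.array(c['D'],float))[0,0]
    d=np.array([p[0],p[1],1.])
    if 'origin' in c: o=np.array(c['origin']);M=np.array(c['rotation'])
    else:
        s=get_obs();T=np.array(c['tool_from_camera']);Rt=R.from_quat(s['tool_rot']).as_matrix()
        o=np.array(s['position'])+Rt@T[:3,3];M=Rt@T[:3,:3]
    return o,M@d
def at(cam,px,z):
    o,d=ray(cam,px);return o+d*(z-o[2])/d[2]
def proj(cam,P):
    c=get_calibration(cam)
    K=np.array([[c['fx'],0,c['cx']],[0,c['fy'],c['cy']],[0,0,1]])
    if 'origin' in c: o=np.array(c['origin']);M=np.array(c['rotation'])
    else:
        s=get_obs();T=np.array(c['tool_from_camera']);Rt=R.from_quat(s['tool_rot']).as_matrix()
        o=np.array(s['position'])+Rt@T[:3,3];M=Rt@T[:3,:3]
    q=(np.atleast_2d(P)-o)@M
    return cv2.projectPoints(q.reshape(-1,1,3),np.zeros(3),np.zeros(3),K,np.array(c['D'],float))[0].reshape(-1,2)
E
python3 - <<'E'
from h import *
s=get_obs();print(s)
print(R.from_quat(s['tool_rot']).as_matrix().round(3))
for n in('top','scene','wrist'):
    im=camera(n);cv2.imwrite(f'pics/{n}0.png',im)
    c=get_calibration(n);print(n,c)
Z=dict(board=0,glass=.012,stage=.012,large_ring=.003,small_ring=.003,puck=.003,nut=.003,scale_bar=.003,weight=.003,dish=.012)
for k,z in Z.items():
    for r in mark_of('top',k)[:5]: print(k,round(r['conf'],2),np.round(r['location']),at('top',r['location'],z).round(4)[:2])
E
```

```text
pics
{'time': 0.0, 'q': array([ 1.14349003e+00,  5.28453618e-01,  1.43387018e+00,  7.27633229e-06,
        1.18141427e+00, -1.78531339e-01]), 'joint_velocities': array([ 0.00114598,  0.00066073, -0.00064862,  0.00074207,  0.00051258,
       -0.00087434]), 'joint_torque': array([ 1.34028818e-05, -4.40042746e+01, -1.76590151e+01,  6.33536372e-02,
        5.83273871e-02, -1.83870620e-04]), 'position': array([0.1535705 , 0.60509588, 0.22158957]), 'tool_rot': array([ 0.70236631, -0.08795806,  0.08750097, -0.70091977]), 'ft_force': array([-0.32442664,  0.58097274, -0.12239375]), 'moment': array([ 0.00486059, -0.02778574, -0.00361807]), 'grip_width': 0.08706285245293412}
[[ 0.969 -0.001  0.246]
 [-0.246 -0.002  0.969]
 [-0.    -1.    -0.002]]
top {'fx': 382.37707097554943, 'fy': 382.37707097554943, 'cx': 275.2027607534369, 'cy': 208.1081202819568, 'D': array([-0.04996102,  0.        ,  0.        ,  0.        ,  0.        ]), 'origin': array([ 0.37231635, -0.00735336,  0.84346534]), 'rotation': array([ 0.7329677 , -0.67101127,  0.07324971, -0.08447902])}
scene {'fx': 518.1449072808851, 'fy':
[... 506 characters left out ...]
,  9.62667501e-01,  2.70686389e-01,
        -7.40261373e-02],
       [-3.02550157e-04, -2.70686516e-01,  9.62667502e-01,
        -1.61275676e-01],
       [ 9.99999874e-01,  3.04467880e-04,  3.99894530e-04,
         4.20678403e-04],
       [ 0.00000000e+00,  0.00000000e+00,  0.00000000e+00,
         1.00000000e+00]])}Traceback (most recent call last):
  File "<stdin>", line 9, in <module>
  File "h.py", line 15, in at
    o,d=ray(cam,px);return o+d*(z-o[2])/d[2]
        ~~~^^^^^^^^
  File "h.py", line 13, in ray
    return o,M@d
             ~^~
ValueError: matmul: Input operand 1 has a mismatch in its core dimension 0, with gufunc signature (n?,k),(k,m?)->(n?,m?) (size 3 is different from 4)
```

View pics/top0.png

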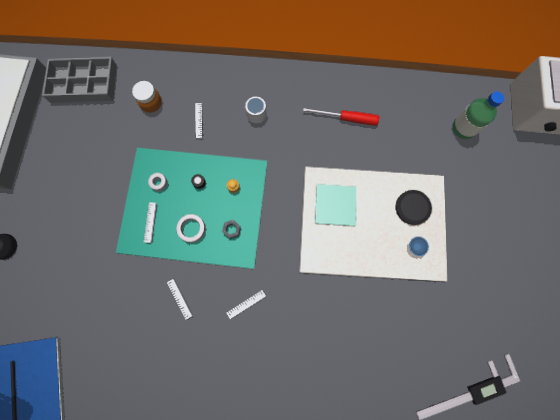

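View pics/scene0.png

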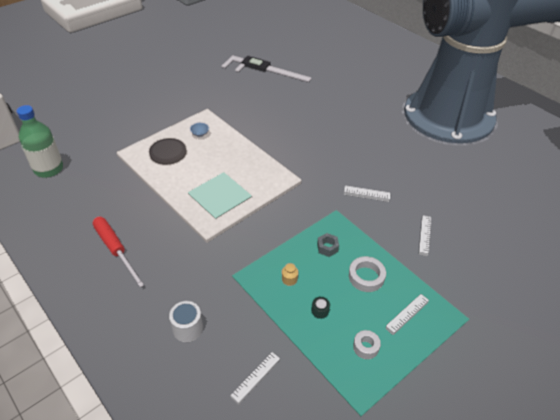

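Top view: mat on the left with small ring (158,182), puck (198,181), weight (233,186), bar (150,223), large ring (191,229) and nut (231,230). On the board are glass (336,205), stage (413,207) and dish (419,246). The leftmost bar, the one on the mat, is the one meant.

```bash
sed -i "s/M=np.array(c\['rotation'\])/M=R.from_quat(c['rotation']).as_matrix()/" h.py
python3 - <<'E'
from h import *
Z=dict(board=0,glass=.012,stage=.012,large_ring=.003,small_ring=.003,puck=.003,nut=.003,scale_bar=.003,weight=.003,dish=.012)
for cam in('top','scene'):
  for k,z in Z.items():
    for r in mark_of(cam,k)[:5]:
      if r['conf']>.3: print(cam,k,round(r['conf'],2),np.round(r['location']),at(cam,r['location'],z).round(4)[:2])
# outlines from top picture
im=cv2.imread('pics/top0.png');hsv=cv2.cvtColor(im,cv2.COLOR_BGR2HSV)
def rect(mask,z,nm,seed):
    n,l=cv2.connectedComponents(mask.astype(np.uint8)); m=(l==l[seed[1],seed[0]]).astype(np.uint8)
    c=max(cv2.findContours(m,0,cv2.CHAIN_APPROX_NONE)[0],key=cv2.contourArea)[:,0]
    P=np.array([at('top',p,z)[:2] for p in c])*1000
    r=cv2.minAreaRect(P.astype(np.float32)); print(nm,np.round(r[0],1),np.round(r[1],1),round(r[2],2))
S=hsv[...,1].astype(int);V=hsv[...,2].astype(int)
print(hsv[205,336],hsv[240,340],hsv[207,413],hsv[300,350],hsv[223,150],hsv[230,171])
rect((S>50)&(V>120),.018,'glass',(336,205))
rect((V>150)&(S<45)|(S>50)&(V>120),.012,'board',(340,250))
rect(V<60,.022,'stage',(413,207))
rect((S<90)&(V>90),.013,'bar',(150,218))
E
```

```text
top board 0.95 [375. 223.] [ 0.5486 -0.2108]
top glass 0.61 [335. 206.] [ 0.578  -0.1182]
top stage 0.93 [415. 208.] [ 0.587  -0.2967]
top large_ring 0.89 [193. 229.] [0.4985 0.1943]
top small_ring 0.7 [160. 180.] [0.6049 0.2854]
top puck 0.63 [201. 181.] [0.6114 0.1898]
top nut 0.64 [231. 230.] [0.5053 0.108 ]
top scale_bar 0.78 [154. 225.] [0.5008 0.2839]
top scale_bar 0.69 [181. 299.] [0.3452 0.1983]
top scale_bar 0.69 [199. 122.] [0.7582 0.2158]
top scale_bar 0.54 [247. 303.] [0.3505 0.0566]
top weight 0.51 [231. 188.] [0.5996 0.1191]
top dish 0.75 [419. 245.] [ 0.5059 -0.3072]
scene board 0.7 [207. 169.] [ 0.5479 -0.2068]
scene board 0.61 [200. 135.] [ 0.4937 -0.3092]
scene glass 0.87 [221. 196.] [ 0.577  -0.1156]
scene stage 0.77 [169. 154.] [ 0.5882 -0.2871]
scene stage 0.65 [217. 192.] [ 0.5785 -0.128 ]
scene large_ring 0.83 [366. 280.] [0.5028 0.1992]
scene small_ring 0.87 [362. 347.] [0.6017 0.2823]
scene puck 0.64 [320. 306.] [0.5998 0.1881]
scene nut 0.59 [326. 248.] [0.506  0.1046]
scene scale_bar 0.78 [367. 196.] [0.35   0.0632]
scene scale_bar 0.65 [252. 380.] [0.7648 0.2144]
scene scale_bar 0.62 [404. 314.] [0.5065 0.2863]
scene scale_bar 0.61 [423. 239.] [0.3536 0.2049]
scene weight 0.53 [290. 279.] [0.6018 0.1143]
scene weight 0.52 [206. 171.] [ 0.5549 -0.2004]
scene dish 0.46 [200. 135.] [ 0.5008 -0.2974]
[ 84  60 225] [ 19   9 227] [135  15  66] [120  14 110] [115   7 232] [ 84 143 175]
glass [ 579.3 -118. ] [88.2 88.4] 1.57
board [ 548.7 -206. ] [240.3 319.6] 1.32
stage [619.4  13.6] [1011. 1483.] 4.83Traceback (most recent call last):
  File "<stdin>", line 19, in <module>
  File "<stdin>", line 12, in rect
  File "h.py", line 15, in at
    o,d=ray(cam,px);return o+d*(z-o[2])/d[2]
        ~~~^^^^^^^^
  File "h.py", line 5, in ray
    c=get_calibration(cam)
ValueError: time passes only in moves, steps and waits
```

Call:
drive_tool:
  plan:
    - [465, 20, -305, 0, -14.3, 0, 87]
    - [465, 20, -305, 0, -14.3, 0, 87]
    - [465, 20, -305, 0, -14.3, 0, 87]
    - [465, 20, -305, 0, -14.3, 0, 87]
    - [465, 20, -305, 0, -14.3, 0, 87]
    - [465, 20, -305, 0, -14.3, 0, 87]
    - [465, 20, -305, 0, -14.3, 0, 87]
    - [465, 20, -305, 0, -14.3, 0, 87]
    - [465, 20, -305, 0, -14.3, 0, 87]
    - [465, 20, -305, 0, -14.3, 0, 87]

```text
time: 2.2
position: [0.4916, 0.2368, 0.2048]
tool_rot: [-0.707, -0.0, -0.0, 0.707]
ft_force: [0.6, 0.7, -0.3]
grip_width: 0.087
```

```bash
sed -i "s/^def ray/from functools import cache\nget_calibration=cache(get_calibration)\ndef ray/" h.py
cat >> h.py <<'E'
def to(x,y,z,yaw=0):
    "shift (tool axes, mm) and rotvec (deg) from measured pose to TCP target, tool down, tool x at yaw"
    s=get_obs();Rt=R.from_quat(s['tool_rot']).as_matrix()
    a=np.radians(yaw);X=np.array([np.cos(a),np.sin(a),0]);Y=np.array([0,0,-1.]);T=np.column_stack([X,Y,np.cross(X,Y)])
    return np.r_[Rt.T@(np.array([x,y,z])-s['position'])*1000,np.degrees(R.from_matrix(Rt.T@T).as_rotvec())].round(1)
def st():
    s=get_obs();M=R.from_quat(s['tool_rot']).as_matrix()
    print('t',round(s['time'],2),'p',s['position'].round(4),'yaw',np.degrees(np.arctan2(M[1,0],M[0,0])).round(2),'Ft',s['ft_force'].round(1),'w',round(s['grip_width'],4))
E
python3 - <<'E'
from h import *
st();print(to(.53,.195,.2))
print(get_obs()['q'].round(2))
E
```

```text
t 2.2 p [0.4916 0.2368 0.2048] yaw 0.03 Ft [ 0.6  0.7 -0.3] w 0.087
[ 38.4   4.9 -41.9  -0.    0.    0. ]
[ 0.24  0.44  1.65  0.    1.05 -1.33]
```

Call:
drive_tool:
  plan:
    - [38, 5, -42, 0, 0, 0, 87]
    - [38, 5, -42, 0, 0, 0, 87]
    - [38, 5, -42, 0, 0, 0, 87]

```text
time: 2.5
position: [0.5292, 0.1951, 0.1993]
tool_rot: [-0.707, 0.001, -0.001, 0.707]
ft_force: [-0.4, 0.6, -1.1]
grip_width: 0.0871
```

```bash
python3 - <<'E'
from h import *
st()
im=camera('wrist');cv2.imwrite('pics/w1.png',im)
Z=dict(large_ring=.003,small_ring=.003,puck=.003,nut=.003,scale_bar=.003,weight=.003)
for k,z in Z.items():
    for f in(mark_of,spot_in):
      for r in f('wrist',k)[:2]:
        if r['conf']>.3: print(f.__name__,k,round(r['conf'],2),np.round(r['location']),at('wrist',r['location'],z+(.01 if f is spot_in else 0)).round(4)[:2])
E
```

```text
t 2.5 p [0.5292 0.1951 0.1993] yaw -0.15 Ft [-0.4  0.6 -1.1] w 0.0871
call large_ring 0.81 [279. 163.] [0.4968 0.197 ]
call large_ring 0.78 [277. 181.] [0.5166 0.1958]
call small_ring 0.76 [347. 238.] [0.5908 0.2857]
call small_ring 0.78 [346. 236.] [0.5851 0.2823]
call puck 0.7 [280. 248.] [0.602  0.1993]
call nut 0.97 [204. 167.] [0.502  0.1074]
call nut 0.6 [201. 175.] [0.5098 0.1061]
call scale_bar 0.75 [361. 166.] [0.5011 0.2956]
call scale_bar 0.74 [155.  29.] [0.3505 0.0615]
call scale_bar 0.95 [287.  29.] [0.355  0.2057]
call scale_bar 0.91 [361. 163.] [0.4964 0.2922]
call weight 0.94 [214. 247.] [0.6055 0.1136]
call weight 0.61 [212. 248.] [0.6037 0.1123]
```

View pics/w1.png

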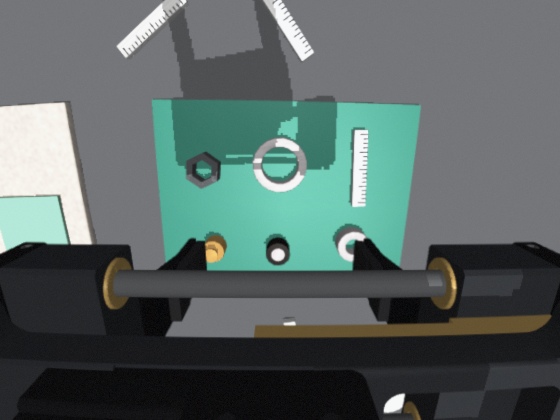

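```bash
cat >> h.py <<'E'
def circ(im,cam,x,y,z,r,col=(0,0,255),s=1,n=60):
    t=np.linspace(0,2*np.pi,n+1)
    p=proj(cam,np.c_[x+r*np.cos(t),y+r*np.sin(t),0*t+z])
    cv2.polylines(im,[((p+.5)*s*16-8).astype(np.int32)],True,col,1,cv2.LINE_AA,4)
def box(im,cam,x,y,z,l,w,yaw,col=(0,0,255),s=1):
    a=np.radians(yaw);c=np.array([[1,1],[1,-1],[-1,-1],[-1,1]])*[l/2,w/2]
    q=c@np.array([[np.cos(a),np.sin(a)],[-np.sin(a),np.cos(a)]])+[x,y]
    p=proj(cam,np.c_[q,np.full(4,z)])
    cv2.polylines(im,[((p+.5)*s*16-8).astype(np.int32)],True,col,1,cv2.LINE_AA,4)
E
python3 - <<'E'
from h import *
S=3
def draw(n,cam,crop):
    im=cv2.imread(f'pics/{n}.png');im=cv2.resize(im,None,fx=S,fy=S,interpolation=cv2.INTER_CUBIC)
    circ(im,cam,.499,.196,.023,.031,s=S);circ(im,cam,.499,.196,.003,.031,(255,0,0),s=S)
    circ(im,cam,.602,.284,.023,.020,s=S);circ(im,cam,.604,.190,.025,.015,s=S)
    circ(im,cam,.504,.106,.022,.018,s=S);box(im,cam,.501,.287,.013,.09,.016,-1,s=S)
    circ(im,cam,.602,.115,.003,.014,s=S)
    x0,y0,x1,y1=[c*S for c in crop];return im[y0:y1,x0:x1]
a=draw('w1','wrist',(170,115,400,270));b=draw('top0','top',(120,145,270,270))
cv2.imwrite('pics/o1.png',a);cv2.imwrite('pics/o2.png',cv2.resize(b,None,fx=1.6,fy=1.6))
E
```

```text
(no output)
```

View pics/o1.png

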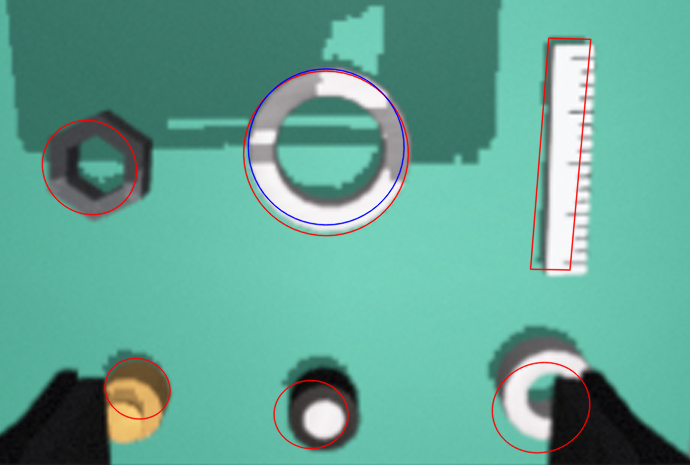

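View pics/o2.png

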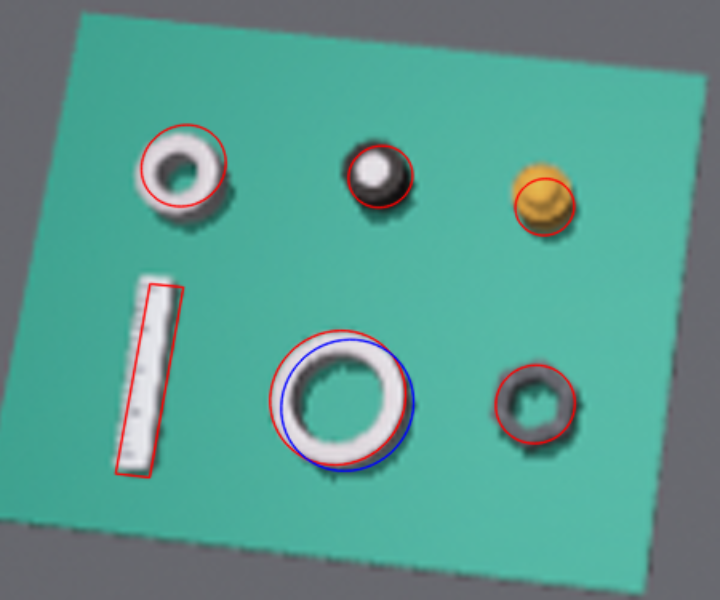

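Overlays: large ring and nut match within 1–3 mm. Corrections: bar to (0.502,0.290) yaw ≈ +2°, small ring to (0.598,0.287), puck to (0.607,0.194). Grasping the large ring first.

Call:
drive_tool:
  plan:
    - [-31, 40, 1, 0, 0, 0, 82]
    - [-31, 90, 1, 0, 0, 0, 82]
    - [-31, 140, 1, 0, 0, 0, 82]
    - [-31, 175, 1, 0, 0, 0, 82]
    - [-31, 192, 1, 0, 0, 0, 82]
    - [-31, 192, 1, 0, 0, 0, 82]
    - [-31, 192, 1, 0, 0, 0, 50]
    - [-31, 192, 1, 0, 0, 0, 50]
    - [-31, 192, 1, 0, 0, 0, 50]
    - [-31, 192, 1, 0, 0, 0, 50]
  newtons: 30

```text
time: 4.15
position: [0.4978, 0.1975, 0.0085]
tool_rot: [-0.707, -0.001, -0.0, 0.707]
ft_force: [0.5, -1.4, 2.6]
grip_width: 0.0609
```

Call:
drive_tool:
  plan:
    - [0, 0, 0, 0, 0, 0, 50]
    - [0, -20, 0, 0, 0, 0, 50]
    - [0, -60, 0, 0, 0, 0, 50]
    - [0, -100, 0, 0, 0, 0, 50]
    - [30, -120, -50, 0, 0, 0, 50]
    - [60, -120, -100, 0, 0, 0, 50]
    - [60, -120, -150, 0, 0, 0, 50]
    - [60, -120, -200, 0, 0, 0, 50]
    - [60, -120, -220, 0, 0, 0, 50]
    - [60, -120, -220, 0, 0, 0, 50]

```text
time: 5.15
position: [0.5579, -0.0274, 0.1274]
tool_rot: [0.708, -0.002, 0.002, -0.707]
ft_force: [0.6, 1.3, -2.8]
grip_width: 0.0612
```

```bash
python3 - <<'E'
from h import *
st();print(to(.579,-.118,.1))
im=camera('wrist');cv2.imwrite('pics/w2.png',im)
Z=dict(glass=.012,stage=.012,dish=.012)
for cam in('wrist',):
  for k,z in Z.items():
    for r in mark_of(cam,k)[:1]:
      print(k,round(r['conf'],2),np.round(r['location']),at(cam,r['location'],z).round(4)[:2])
S=2
im=cv2.resize(im,None,fx=S,fy=S,interpolation=cv2.INTER_CUBIC)
box(im,'wrist',.579,-.118,.018,.09,.09,1.4,s=S);box(im,'wrist',.5487,-.206,.012,.24,.32,1.4,s=S);circ(im,'wrist',.587,-.288,.022,.04,s=S)
t=cv2.imread('pics/top0.png');t=cv2.resize(t,None,fx=4,fy=4,interpolation=cv2.INTER_CUBIC)
box(t,'top',.579,-.118,.018,.09,.09,1.4,s=4);box(t,'top',.5487,-.206,.012,.24,.32,1.4,s=4);circ(t,'top',.587,-.288,.022,.04,s=4)
t=t[160*4:290*4,290*4:460*4]
t=cv2.resize(t,None,fx=.8,fy=.8)
w=cv2.resize(im,(560,420))[:,:]
cv2.imwrite('pics/o3.png',t);cv2.imwrite('pics/o4.png',im[:600,:800])
E
```

```text
t 5.15 p [ 0.5579 -0.0274  0.1274] yaw -0.28 Ft [ 0.6  1.3 -2.8] w 0.0612
[ 21.5  27.5 -90.5   0.1  -0.3   0. ]
glass 0.69 [183. 225.] [ 0.5765 -0.1172]
stage 0.85 [ 20. 236.] [ 0.5891 -0.2883]
dish 0.6 [184. 224.] [ 0.5758 -0.1144]
```

View pics/o3.png

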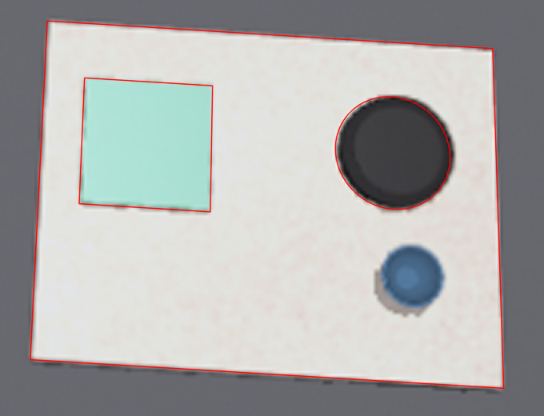

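View pics/o4.png

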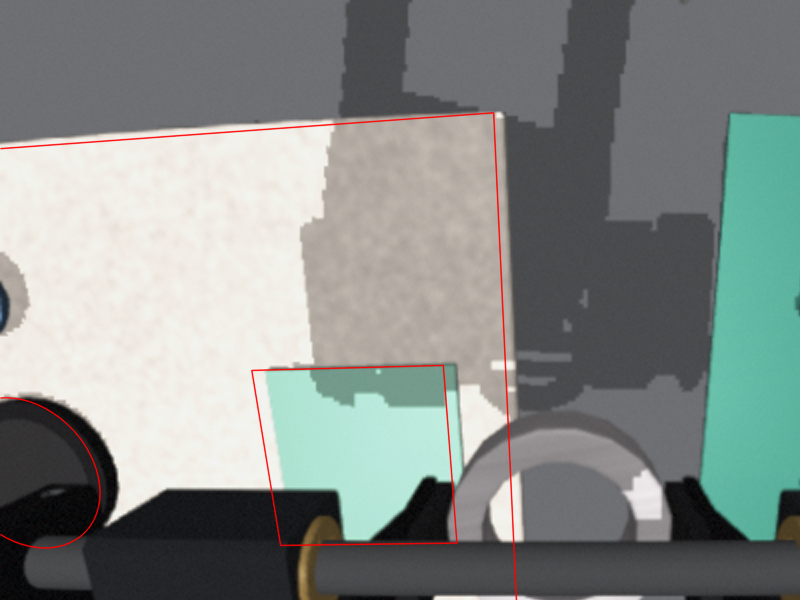

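Top overlay fits board, glass and stage within about 1–2 mm. The wrist overlay shows things ~5 mm further +y, so I'm rechecking at rest, numerically.

```bash
python3 - <<'E'
from h import *
st()
im=camera('wrist');st()
hsv=cv2.cvtColor(im,cv2.COLOR_BGR2HSV).astype(int)
m=(hsv[...,1]>35)&(abs(hsv[...,0]-80)<15)
for r in (215,225,235):
    c=np.where(m[r,100:245])[0]+100; print(r,c.min(),c.max(),at('wrist',(c.min()-.5,r),.018).round(4)[:2],at('wrist',(c.max()+.5,r),.018).round(4)[:2])
for c in (150,170):
    r=np.where(m[170:240,c])[0]+170; print(c,r.min(),at('wrist',(c,r.min()-.5),.018).round(4))
V=hsv[...,2]; r=100; d=np.diff(V[r,200:270]); c=200+np.argmin(d); print('board left edge',c,at('wrist',(c+.5,r),.012).round(4))
E
```

```text
t 5.35 p [ 0.5565 -0.0214  0.1272] yaw 0.08 Ft [ 0.6  0.8 -3.1] w 0.0616
t 5.4 p [ 0.5567 -0.021   0.1273] yaw 0.12 Ft [-0.4 -0.2 -3.1] w 0.0611
215 131 222 [ 0.5649 -0.1628] [ 0.5646 -0.0741]
225 133 223 [ 0.575  -0.1622] [ 0.5746 -0.0736]
235 134 224 [ 0.5853 -0.1626] [ 0.5847 -0.0732]
150 185 [ 0.5353 -0.1404  0.018 ]
170 184 [ 0.5344 -0.1215  0.018 ]
board left edge 246 [ 0.461  -0.0494  0.012 ]
```

Call:
drive_tool:
  plan:
    - [10, 0, -40, 0, 0, 0, 50]
    - [22, 0, -80, 0, 0, 0, 50]
    - [22, 10, -97, 0, 0, 0, 50]
    - [22, 50, -97, 0, 0, 0, 50]
    - [22, 80, -97, 0, 0, 0, 50]
    - [22, 95, -97, 0, 0, 0, 50]
    - [22, 98, -97, 0, 0, 0, 50]
    - [22, 100, -97, 0, 0, 0, 50]
    - [22, 100, -97, 0, 0, 0, 50]
    - [22, 100, -97, 0, 0, 0, 50]

```text
time: 6.4
position: [0.5806, -0.1196, 0.0291]
tool_rot: [0.707, 0.001, 0.0, -0.707]
ft_force: [-1.0, 0.3, -2.9]
grip_width: 0.0615
```

```bash
python3 - <<'E'
from h import *
st();print(to(.579,-.118,.024))
E
```

```text
t 6.4 p [ 0.5806 -0.1196  0.0291] yaw 0.07 Ft [-1.   0.3 -2.9] w 0.0615
[-1.6  5.1  1.6  0.1  0.1  0.1]
```

Call:
drive_tool:
  plan:
    - [-1.5, 1, 1.5, 0, 0, 0, 50]
    - [-1.5, 2, 1.5, 0, 0, 0, 50]
    - [-1.5, 3, 1.5, 0, 0, 0, 50]
    - [-1.5, 4, 1.5, 0, 0, 0, 50]
    - [-1.5, 4.5, 1.5, 0, 0, 0, 50]
    - [-1.5, 4.5, 1.5, 0, 0, 0, 50]

```text
time: 7.0
position: [0.5781, -0.118, 0.0235]
tool_rot: [0.707, 0.0, -0.0, -0.707]
ft_force: [-1.4, -0.4, 0.6]
grip_width: 0.0613
```

Contact felt (Fz rose about 3.5 N). Release and lift.

Call:
drive_tool:
  plan:
    - [0, 0, 0, 0, 0, 0, 80]
    - [0, 0, 0, 0, 0, 0, 80]
    - [0, 0, 0, 0, 0, 0, 80]
    - [0, 0, 0, 0, 0, 0, 80]
    - [0, -30, 0, 0, 0, 0, 80]
    - [0, -80, 0, 0, 0, 0, 80]
    - [0, -100, 0, 0, 0, 0, 80]
    - [0, -100, 50, 0, 0, 0, 80]
    - [0, -100, 100, 0, 0, 0, 80]
    - [0, -100, 150, 0, 0, 0, 80]

```text
time: 8.0
position: [0.578, 0.0331, 0.1236]
tool_rot: [0.707, -0.0, 0.001, -0.707]
ft_force: [0.6, 0.5, -0.4]
grip_width: 0.0796
```

Call:
drive_tool:
  plan:
    - [0, 0, 50, 0, 0, 0, 70]
    - [10, 0, 100, 0, 0, 0, 70]
    - [20, 0, 150, 0, 0, 0, 70]
    - [20, 0, 200, 0, 0, 0, 70]
    - [20, 0, 250, 0, 0, 0, 70]
    - [20, 0, 255, 0, 0, 0, 70]
    - [20, 0, 255, 0, 0, 0, 70]
    - [20, 0, 255, 0, 0, 0, 70]
    - [20, 0, 255, 0, 0, 0, 70]

```text
time: 8.9
position: [0.5978, 0.2851, 0.123]
tool_rot: [0.707, -0.001, 0.0, -0.707]
ft_force: [-0.4, -1.2, 0.4]
grip_width: 0.07
```

```bash
python3 - <<'E'
from h import *
st();print(to(.598,.287,.008))
im=camera('top');cv2.imwrite('pics/top1.png',im)
for r in mark_of('top','large_ring')[:2]: print(r['conf'],at('top',r['location'],.018))
im=camera('wrist');cv2.imwrite('pics/w3.png',im);st()
for k in('small_ring','scale_bar','puck'):
  for r in mark_of('wrist',k)[:2]: print(k,round(r['conf'],2),np.round(r['location']),at('wrist',r['location'],.003).round(4)[:2])
E
```

```text
t 8.9 p [0.5978 0.2851 0.123 ] yaw -0.07 Ft [-0.4 -1.2  0.4] w 0.07
[ 3.00e-01  1.15e+02  1.90e+00  0.00e+00 -1.00e-01 -0.00e+00]
t 9.05 p [0.598  0.2854 0.1232] yaw -0.09 Ft [-0.8 -0.8  0.7] w 0.07
scale_bar 0.56 [214. 341.] [0.7587 0.2125]
puck 0.74 [188. 210.] [0.6038 0.1966]
```

Call:
drive_tool:
  plan:
    - [0, 40, 2, 0, 0, 0, 62]
    - [0, 80, 2, 0, 0, 0, 62]
    - [0, 105, 2, 0, 0, 0, 62]
    - [0, 115, 2, 0, 0, 0, 62]
    - [0, 115, 2, 0, 0, 0, 62]
    - [0, 115, 2, 0, 0, 0, 30]
    - [0, 115, 2, 0, 0, 0, 30]
    - [0, 115, 2, 0, 0, 0, 30]
    - [0, 115, 2, 0, 0, 0, 30]
    - [0, 115, 2, 0, 0, 0, 30]

```text
time: 10.2
position: [0.5985, 0.2891, 0.0096]
tool_rot: [-0.707, -0.001, -0.0, 0.707]
ft_force: [-1.0, -0.7, 6.1]
grip_width: 0.039
```

Call:
drive_tool:
  plan:
    - [0, 0, 0, 0, 0, 0, 30]
    - [0, -20, 0, 0, 0, 0, 30]
    - [0, -60, 0, 0, 0, 0, 30]
    - [0, -100, 0, 0, 0, 0, 30]
    - [0, -110, -50, 0, 0, 0, 30]
    - [0, -110, -100, 0, 0, 0, 30]
    - [0, -110, -150, 0, 0, 0, 30]
    - [0, -110, -200, 0, 0, 0, 30]
    - [0, -110, -250, 0, 0, 0, 30]
    - [0, -110, -300, 0, 0, 0, 30]

```text
time: 11.2
position: [0.5974, -0.0116, 0.118]
tool_rot: [-0.707, -0.0, 0.0, 0.707]
ft_force: [0.3, -0.8, -0.7]
grip_width: 0.0384
```

Call:
drive_tool:
  plan:
    - [-5, 0, -50, 0, 0, 0, 30]
    - [-10, 0, -100, 0, 0, 0, 30]
    - [-10, 0, -150, 0, 0, 0, 30]
    - [-10, 0, -170, 0, 0, 0, 30]
    - [-10, 0, -170, 0, 0, 0, 30]
    - [-10, 0, -170, 0, 0, 0, 30]
    - [-10, 0, -170, 0, 0, 0, 30]

```text
time: 11.9
position: [0.5875, -0.1783, 0.1178]
tool_rot: [-0.707, -0.0, 0.001, 0.708]
ft_force: [-0.1, -0.1, -1.3]
grip_width: 0.0389
```

```bash
python3 - <<'E'
from h import *
st();
im=camera('wrist');cv2.imwrite('pics/w4.png',im);st()
for k,z in dict(stage=.012,dish=.012,large_ring=.018,small_ring=.1).items():
  for r in mark_of('wrist',k)[:2]: print(k,round(r['conf'],2),np.round(r['location']),at('wrist',r['location'],z).round(4)[:2])
x,y=.5885,-.289
S=2;im=cv2.resize(im,None,fx=S,fy=S,interpolation=cv2.INTER_CUBIC)
circ(im,'wrist',x,y,.022,.04,s=S);circ(im,'wrist',.579,-.118,.038,.031,s=S)
p=get_obs()['position'];circ(im,'wrist',p[0],p[1],p[2]-.0053,.02,(0,255,255),s=S);circ(im,'wrist',p[0],p[1],p[2]+.0147,.02,(0,255,255),s=S)
cv2.imwrite('pics/o5.png',im[200:800,160:960])
print(to(x,y,.035))
E
```

```text
t 11.9 p [ 0.5875 -0.1783  0.1178] yaw 0.11 Ft [-0.1 -0.1 -1.3] w 0.0389
t 11.95 p [ 0.5877 -0.1781  0.1179] yaw 0.15 Ft [ 0.5  0.2 -2. ] w 0.0391
stage 0.86 [154. 207.] [ 0.5875 -0.2951]
large_ring 0.65 [249. 164.] [ 0.5465 -0.2044]
small_ring 0.72 [280. 246.] [ 0.5897 -0.1774]
[ 1.000e-01  8.320e+01 -1.103e+02 -0.000e+00  1.000e-01 -0.000e+00]
```

View pics/o5.png

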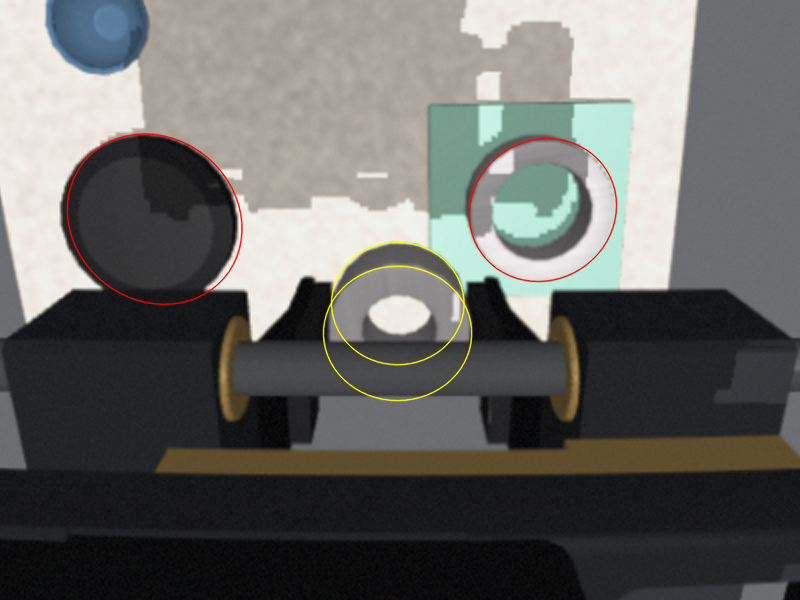

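Call:
drive_tool:
  plan:
    - [-1, 0, -50, 0, 0, 0, 30]
    - [-1, 0, -100, 0, 0, 0, 30]
    - [-1, 20, -112, 0, 0, 0, 30]
    - [-1, 60, -112, 0, 0, 0, 30]
    - [-1, 78, -112, 0, 0, 0, 30]
    - [-1, 83, -112, 0, 0, 0, 30]
    - [-1, 84, -112, 0, 0, 0, 30]
    - [-1, 84, -112, 0, 0, 0, 30]
    - [-1, 84, -112, 0, 0, 0, 30]

```text
time: 13.05
position: [0.5883, -0.2923, 0.0358]
tool_rot: [0.708, 0.001, 0.0, -0.706]
ft_force: [0.2, 0.3, -0.8]
grip_width: 0.0388
```

```bash
python3 - <<'E'
from h import *
st();print(to(.587,-.290,.0285))
E
```

```text
t 13.05 p [ 0.5883 -0.2923  0.0358] yaw 0.08 Ft [ 0.2  0.3 -0.8] w 0.0388
[-1.3  7.3  2.4  0.1  0.1  0.1]
```

Call:
drive_tool:
  plan:
    - [-1, 2, 2, 0, 0, 0, 30]
    - [-1, 3, 2, 0, 0, 0, 30]
    - [-1, 4, 2, 0, 0, 0, 30]
    - [-1, 5, 2, 0, 0, 0, 30]
    - [-1, 6, 2, 0, 0, 0, 30]
    - [-1, 6, 2, 0, 0, 0, 30]
    - [-1, 6, 2, 0, 0, 0, 30]

```text
time: 13.75
position: [0.5862, -0.29, 0.0286]
tool_rot: [0.707, 0.0, -0.0, -0.707]
ft_force: [-1.6, 0.8, 2.9]
grip_width: 0.0388
```

Call:
drive_tool:
  plan:
    - [0, 0, 0, 0, 0, 0, 58]
    - [0, 0, 0, 0, 0, 0, 58]
    - [0, 0, 0, 0, 0, 0, 58]
    - [0, -30, 0, 0, 0, 0, 58]
    - [0, -80, 0, 0, 0, 0, 58]
    - [0, -110, 40, 0, 0, 0, 58]
    - [5, -110, 90, 0, 0, 0, 58]
    - [10, -110, 140, 0, 0, 0, 58]
    - [15, -110, 190, 0, 0, 0, 58]
    - [20, -110, 240, 0, 0, 0, 58]

```text
time: 14.75
position: [0.6059, -0.0492, 0.1382]
tool_rot: [0.707, 0.0, 0.0, -0.707]
ft_force: [0.9, -1.2, -0.5]
grip_width: 0.0582
```

Call:
drive_tool:
  plan:
    - [1, 0, 50, 0, 0, 0, 50]
    - [1, 0, 100, 0, 0, 0, 50]
    - [1, 0, 150, 0, 0, 0, 50]
    - [1, 0, 200, 0, 0, 0, 50]
    - [1, 0, 242, 0, 0, 0, 50]
    - [1, 0, 242, 0, 0, 0, 50]
    - [1, 0, 242, 0, 0, 0, 50]
    - [1, 0, 242, 0, 0, 0, 50]

```text
time: 15.55
position: [0.6066, 0.1901, 0.1379]
tool_rot: [0.707, -0.0, -0.0, -0.707]
ft_force: [-0.2, -0.9, -0.1]
grip_width: 0.0501
```

```bash
python3 - <<'E'
from h import *
st()
im=camera('wrist')
for r in mark_of('wrist','puck')[:2]: print(round(r['conf'],2),np.round(r['location']),at('wrist',r['location'],.003).round(4)[:2])
x,y=.607,.194
S=3;im=cv2.resize(im,None,fx=S,fy=S,interpolation=cv2.INTER_CUBIC)
circ(im,'wrist',x,y,.025,.015,s=S);circ(im,'wrist',x,y,.025,.008,s=S)
cv2.imwrite('pics/o6.png',im[480:930,560:1160])
print(to(x,y,.009))
E
```

```text
t 15.55 p [0.6066 0.1901 0.1379] yaw 0.01 Ft [-0.2 -0.9 -0.1] w 0.0501
0.75 [284. 202.] [0.6085 0.195 ]
[ 2.00e-01  1.29e+02  4.60e+00  0.00e+00 -1.00e-01 -0.00e+00]
```

View pics/o6.png

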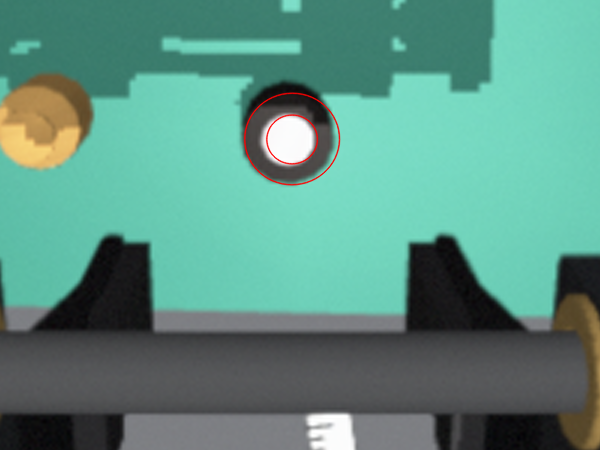

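The overlay fits the puck within 1 mm. Grasping it.

Call:
drive_tool:
  plan:
    - [0, 40, 4, 0, 0, 0, 50]
    - [0, 80, 4, 0, 0, 0, 50]
    - [0, 115, 4, 0, 0, 0, 50]
    - [0, 127, 4, 0, 0, 0, 50]
    - [0, 127, 4, 0, 0, 0, 50]
    - [0, 127, 4, 0, 0, 0, 22]
    - [0, 127, 4, 0, 0, 0, 22]
    - [0, 127, 4, 0, 0, 0, 22]
    - [0, 127, 4, 0, 0, 0, 22]
    - [0, 127, 4, 0, 0, 0, 22]
  newtons: 20

```text
time: 16.65
position: [0.6078, 0.1952, 0.0129]
tool_rot: [-0.707, -0.001, -0.001, 0.707]
ft_force: [-0.9, -0.3, 7.0]
grip_width: 0.0292
```

Call:
drive_tool:
  plan:
    - [0, 0, 0, 0, 0, 0, 22]
    - [0, -20, 0, 0, 0, 0, 22]
    - [0, -60, 0, 0, 0, 0, 22]
    - [0, -105, 0, 0, 0, 0, 22]
    - [0, -130, -45, 0, 0, 0, 22]
    - [0, -130, -95, 0, 0, 0, 22]
    - [0, -130, -145, 0, 0, 0, 22]
    - [0, -130, -195, 0, 0, 0, 22]
    - [0, -130, -245, 0, 0, 0, 22]
    - [0, -130, -295, 0, 0, 0, 22]

```text
time: 17.65
position: [0.6065, -0.1003, 0.1414]
tool_rot: [-0.707, -0.0, 0.0, 0.707]
ft_force: [1.0, 1.0, -0.6]
grip_width: 0.029
```

Call:
drive_tool:
  plan:
    - [-10, 0, -50, 0, 0, 0, 22]
    - [-20, 0, -100, 0, 0, 0, 22]
    - [-20, 0, -125, 0, 0, 0, 22]
    - [-20, 0, -125, 0, 0, 0, 22]
    - [-20, 0, -125, 0, 0, 0, 22]
    - [-20, 0, -125, 0, 0, 0, 22]
    - [-20, 0, -125, 0, 0, 0, 22]

```text
time: 18.35
position: [0.587, -0.2219, 0.1411]
tool_rot: [-0.707, -0.001, 0.001, 0.707]
ft_force: [0.4, 0.4, -1.1]
grip_width: 0.0293
```

```bash
python3 - <<'E'
from h import *
st();
im=camera('wrist')
for k,z in dict(stage=.012,small_ring=.022,puck=.13).items():
  for r in mark_of('wrist',k)[:2]: print(k,round(r['conf'],2),np.round(r['location']),at('wrist',r['location'],z).round(4)[:2])
x,y=.5865,-.290
S=3;im=cv2.resize(im,None,fx=S,fy=S,interpolation=cv2.INTER_CUBIC)
circ(im,'wrist',x,y,.022,.04,s=S);circ(im,'wrist',x,y,.042,.02,s=S)
p=get_obs()['position'];circ(im,'wrist',p[0],p[1],p[2]-.008,.015,(0,255,255),s=S)
cv2.imwrite('pics/o7.png',im[350:930,360:1160])
print(to(x,y,.06))
E
```

```text
t 18.35 p [ 0.587  -0.2219  0.1411] yaw 0.16 Ft [ 0.4  0.4 -1.1] w 0.0293
stage 0.87 [204. 204.] [ 0.5903 -0.2973]
small_ring 0.77 [207. 201.] [ 0.5844 -0.292 ]
puck 0.95 [280. 245.] [ 0.5846 -0.2218]
[ -0.8  81.2 -67.3  -0.    0.1  -0. ]
```

View pics/o7.png

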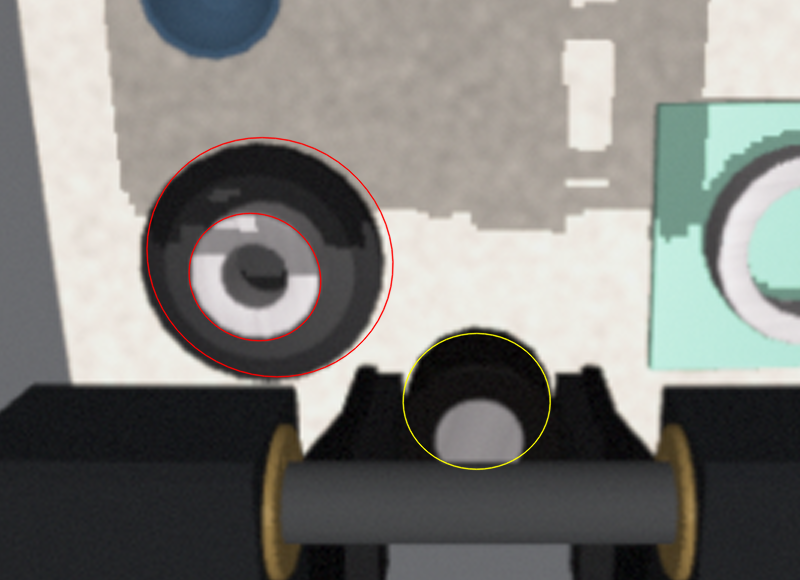

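Call:
drive_tool:
  plan:
    - [-1, 0, -40, 0, 0, 0, 22]
    - [-1, 0, -68, 0, 0, 0, 22]
    - [-1, 30, -68, 0, 0, 0, 22]
    - [-1, 65, -68, 0, 0, 0, 22]
    - [-1, 79, -68, 0, 0, 0, 22]
    - [-1, 81, -68, 0, 0, 0, 22]
    - [-1, 81, -68, 0, 0, 0, 22]
    - [-1, 81, -68, 0, 0, 0, 22]

```text
time: 19.35
position: [0.5873, -0.2921, 0.0618]
tool_rot: [0.708, 0.001, 0.0, -0.706]
ft_force: [0.1, -0.3, -0.6]
grip_width: 0.0292
```

```bash
python3 - <<'E'
from h import *
st();print(to(.5865,-.290,.0520))
E
```

```text
t 19.35 p [ 0.5873 -0.2921  0.0618] yaw 0.08 Ft [ 0.1 -0.3 -0.6] w 0.0292
[-0.8  9.8  2.2  0.1  0.1  0.1]
```

Call:
drive_tool:
  plan:
    - [-1, 3, 2, 0, 0, 0, 22]
    - [-1, 5, 2, 0, 0, 0, 22]
    - [-1, 6, 2, 0, 0, 0, 22]
    - [-1, 7, 2, 0, 0, 0, 22]
    - [-1, 8, 2, 0, 0, 0, 22]
    - [-1, 8, 2, 0, 0, 0, 22]
    - [-1, 8, 2, 0, 0, 0, 22]

```text
time: 20.05
position: [0.585, -0.2897, 0.0521]
tool_rot: [-0.707, -0.0, 0.0, 0.707]
ft_force: [0.3, -0.5, -0.3]
grip_width: 0.0293
```

Call:
drive_tool:
  plan:
    - [1.3, 0.5, 0, 0, 0, 0, 22]
    - [1.3, 1, 0, 0, 0, 0, 22]
    - [1.3, 1, 0, 0, 0, 0, 22]
    - [1.3, 1, 0, 0, 0, 0, 22]

```text
time: 20.45
position: [0.5859, -0.2897, 0.0519]
tool_rot: [0.707, 0.0, -0.001, -0.707]
ft_force: [-2.1, -0.1, 5.1]
grip_width: 0.0294
```

Contact (5 N). Release, lift and head for the nut.

Call:
drive_tool:
  plan:
    - [0, 0, 0, 0, 0, 0, 46]
    - [0, 0, 0, 0, 0, 0, 46]
    - [0, 0, 0, 0, 0, 0, 46]
    - [0, 0, 0, 0, 0, 0, 46]
    - [0, -40, 0, 0, 0, 0, 46]
    - [0, -85, 0, 0, 0, 0, 46]
    - [-20, -85, 50, 0, 0, 0, 60]
    - [-40, -85, 95, 0, 0, 0, 60]
    - [-60, -85, 140, 0, 0, 0, 60]
    - [-84, -85, 185, 0, 0, 0, 60]

```text
time: 21.45
position: [0.5032, -0.1062, 0.1363]
tool_rot: [0.707, 0.001, 0.0, -0.707]
ft_force: [0.2, 0.8, -0.2]
grip_width: 0.0591
```

Call:
drive_tool:
  plan:
    - [0, 0, 50, 0, 0, 0, 60]
    - [0, 0, 100, 0, 0, 0, 60]
    - [0, 0, 150, 0, 0, 0, 60]
    - [0, 0, 200, 0, 0, 0, 60]
    - [0, 0, 213, 0, 0, 0, 60]
    - [0, 0, 213, 0, 0, 0, 60]
    - [0, 0, 213, 0, 0, 0, 60]
    - [0, 0, 213, 0, 0, 0, 60]

```text
time: 22.25
position: [0.504, 0.1037, 0.1361]
tool_rot: [0.707, -0.0, 0.0, -0.707]
ft_force: [0.3, -0.4, -0.4]
grip_width: 0.0599
```

```bash
python3 - <<'E'
from h import *
st()
im=camera('wrist')
for r in mark_of('wrist','nut')[:2]: print(round(r['conf'],2),np.round(r['location']),at('wrist',r['location'],.003).round(4)[:2])
x,y=.503,.108
S=3;im=cv2.resize(im,None,fx=S,fy=S,interpolation=cv2.INTER_CUBIC)
circ(im,'wrist',x,y,.022,.0205,s=S,n=6)
b=im[440:930,450:1230]
cv2.imwrite('pics/o8.png',b)
print(to(x,y,.009))
E
```

```text
t 22.25 p [0.504  0.1037 0.1361] yaw -0.07 Ft [ 0.3 -0.4 -0.4] w 0.0599
0.77 [283. 200.] [0.5037 0.1079]
[-9.000e-01  1.271e+02  4.300e+00  0.000e+00 -1.000e-01 -0.000e+00]
```

View pics/o8.png

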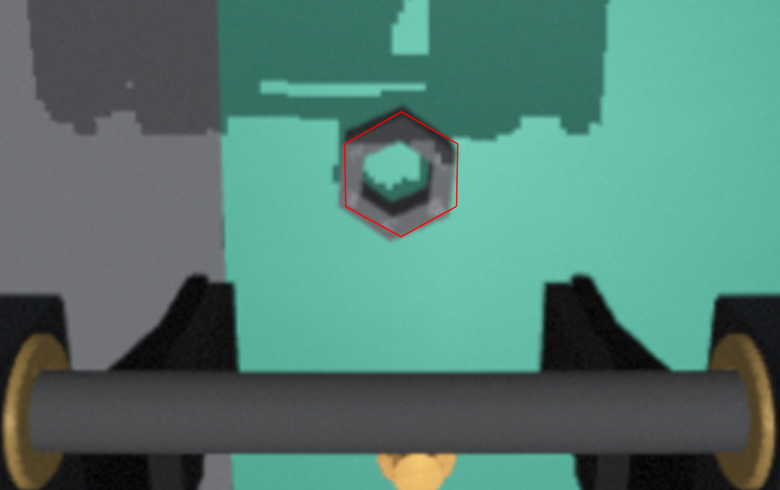

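Call:
drive_tool:
  plan:
    - [-1, 40, 3.5, 0, 5, 0, 58]
    - [-1, 80, 3.5, 0, 5, 0, 58]
    - [-1, 115, 3.5, 0, 5, 0, 58]
    - [-1, 127, 3.5, 0, 5, 0, 58]
    - [-1, 127, 3.5, 0, 5, 0, 58]
    - [-1, 127, 3.5, 0, 5, 0, 26]
    - [-1, 127, 3.5, 0, 5, 0, 26]
    - [-1, 127, 3.5, 0, 5, 0, 26]
    - [-1, 127, 3.5, 0, 5, 0, 26]
    - [-1, 127, 3.5, 0, 5, 0, 26]
  newtons: 30

```text
time: 23.35
position: [0.5035, 0.1088, 0.0104]
tool_rot: [0.706, -0.03, 0.031, -0.706]
ft_force: [0.9, -1.3, 6.2]
grip_width: 0.0353
```

Call:
drive_tool:
  plan:
    - [0, 0, 0, 0, 0, 0, 26]
    - [0, -20, 0, 0, 0, 0, 26]
    - [0, -60, 0, 0, 0, 0, 26]
    - [0, -70, -40, 0, -5, 0, 26]
    - [-5, -70, -90, 0, -5, 0, 26]
    - [-10, -70, -140, 0, -5, 0, 26]
    - [-20, -70, -190, 0, -5, 0, 26]
    - [-25, -70, -225, 0, -5, 0, 26]
    - [-25, -70, -225, 0, -5, 0, 26]
    - [-25, -70, -225, 0, -5, 0, 26]

```text
time: 24.35
position: [0.4579, -0.1137, 0.0793]
tool_rot: [-0.707, 0.001, -0.001, 0.707]
ft_force: [-0.7, 0.5, -1.0]
grip_width: 0.0359
```

```bash
python3 - <<'E'
from h import *
a=np.radians(1.4)
st();print(to(.579-.085*np.cos(a),-.118-.085*np.sin(a),.024))
E
```

```text
t 24.35 p [ 0.4579 -0.1137  0.0793] yaw -0.11 Ft [-0.7  0.5 -1. ] w 0.0359
[36.1 55.2 -6.3 -0.  -0.1 -0. ]
```

Call:
drive_tool:
  plan:
    - [36, 10, -6, 0, 0, 0, 26]
    - [36, 40, -6, 0, 0, 0, 26]
    - [36, 52, -6, 0, 0, 0, 26]
    - [36, 54, -6, 0, 0, 0, 26]
    - [36, 56, -6, 0, 0, 0, 26]
    - [36, 58, -6, 0, 0, 0, 26]
    - [36, 58, -6, 0, 0, 0, 26]
    - [36, 58, -6, 0, 0, 0, 26]

```text
time: 25.15
position: [0.4944, -0.1193, 0.0218]
tool_rot: [0.707, 0.001, 0.0, -0.707]
ft_force: [-0.6, -0.5, -1.7]
grip_width: 0.036
```

Call:
drive_tool:
  plan:
    - [0, 1, 0, 0, 0, 0, 26]
    - [0, 2, 0, 0, 0, 0, 26]
    - [0, 2.5, 0, 0, 0, 0, 26]
    - [0, 2.5, 0, 0, 0, 0, 26]

```text
time: 25.55
position: [0.4944, -0.1194, 0.0194]
tool_rot: [0.707, 0.0, 0.0, -0.707]
ft_force: [-1.2, -0.0, 5.1]
grip_width: 0.036
```

Contact. Release and go to the bar at (0.502, 0.290).

Call:
drive_tool:
  plan:
    - [0, 0, 0, 0, 0, 0, 54]
    - [0, 0, 0, 0, 0, 0, 54]
    - [0, 0, 0, 0, 0, 0, 54]
    - [0, -40, 0, 0, 0, 0, 54]
    - [0, -90, 0, 0, 0, 0, 54]
    - [0, -110, 45, 0, 0, 0, 45]
    - [0, -110, 95, 0, 0, 0, 45]
    - [0, -110, 145, 0, 0, 0, 45]
    - [0, -110, 195, 0, 0, 0, 45]
    - [8, -110, 245, 0, 0, 0, 45]

```text
time: 26.55
position: [0.5004, 0.1271, 0.1285]
tool_rot: [0.707, -0.0, -0.001, -0.707]
ft_force: [1.4, 0.8, -0.5]
grip_width: 0.0449
```

Call:
drive_tool:
  plan:
    - [0, 0, 50, 0, -2, 0, 45]
    - [0, 0, 100, 0, -2, 0, 45]
    - [0, 0, 150, 0, -2, 0, 45]
    - [0, 0, 164, 0, -2, 0, 45]
    - [0, 0, 164, 0, -2, 0, 45]
    - [0, 0, 164, 0, -2, 0, 45]
    - [0, 0, 164, 0, -2, 0, 45]

```text
time: 27.25
position: [0.5017, 0.2874, 0.1284]
tool_rot: [0.707, 0.012, -0.012, -0.707]
ft_force: [0.3, 0.4, -0.8]
grip_width: 0.0451
```

```bash
python3 - <<'E'
from h import *
st()
im=camera('wrist')
for r in mark_of('wrist','scale_bar')[:2]: print(round(r['conf'],2),np.round(r['location']),at('wrist',r['location'],.003).round(4)[:2])
x,y=.502,.290
S=3;im=cv2.resize(im,None,fx=S,fy=S,interpolation=cv2.INTER_CUBIC)
box(im,'wrist',x,y,.013,.09,.016,2,s=S)
cv2.imwrite('pics/o9.png',im[350:930,550:1150])
print(to(x,y,.006,2))
E
```

```text
t 27.25 p [0.5017 0.2874 0.1284] yaw 1.93 Ft [ 0.3  0.4 -0.8] w 0.0451
0.88 [184.  31.] [0.3504 0.1993]
0.87 [36. 33.] [0.351  0.0624]
[ 2.000e-01  1.226e+02  2.700e+00  0.000e+00 -1.000e-01 -0.000e+00]
```

View pics/o9.png

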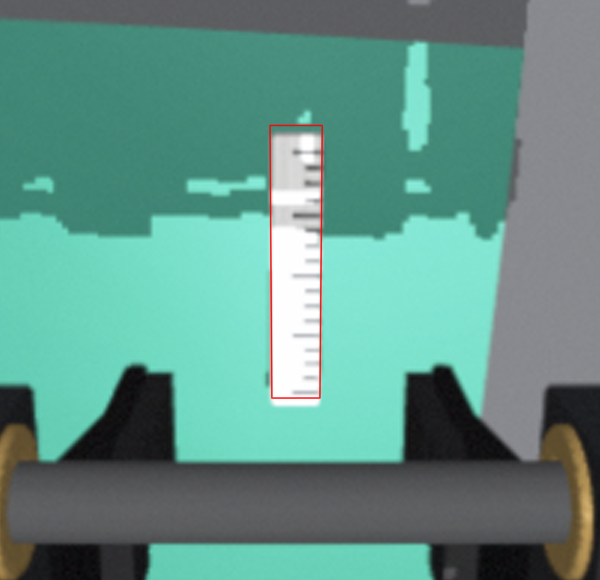

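Call:
drive_tool:
  plan:
    - [2.5, 40, 2.5, 0, 0, 0, 45]
    - [2.5, 80, 2.5, 0, 0, 0, 45]
    - [2.5, 110, 2.5, 0, 0, 0, 45]
    - [2.5, 121, 2.5, 0, 0, 0, 45]
    - [2.5, 122, 2.5, 0, 0, 0, 45]
    - [2.5, 122, 2.5, 0, 0, 0, 8]
    - [2.5, 122, 2.5, 0, 0, 0, 8]
    - [2.5, 122, 2.5, 0, 0, 0, 8]
    - [2.5, 122, 2.5, 0, 0, 0, 8]
    - [2.5, 122, 2.5, 0, 0, 0, 8]
  newtons: 20

```text
time: 28.35
position: [0.5047, 0.2921, 0.0075]
tool_rot: [-0.707, -0.013, 0.012, 0.707]
ft_force: [0.4, -0.8, 3.9]
grip_width: 0.0154
```

Call:
drive_tool:
  plan:
    - [0, 0, 0, 0, 0, 0, 8]
    - [0, 0, 0, 0, 0, 0, 8]
    - [0, -20, 0, 0, 0, 0, 8]
    - [0, -60, 0, 0, 0, 0, 8]
    - [0, -100, 0, 0, 0, 0, 8]
    - [0, -115, -45, 0, 0, 0, 8]
    - [15, -115, -90, 0, 0, 0, 8]
    - [30, -115, -135, 0, 0, 0, 8]
    - [45, -115, -180, 0, 0, 0, 8]
    - [60, -115, -225, 0, 0, 0, 8]

```text
time: 29.35
position: [0.5724, 0.0675, 0.1216]
tool_rot: [-0.707, -0.013, 0.013, 0.707]
ft_force: [-0.5, 0.0, -0.6]
grip_width: 0.0158
```

Call:
drive_tool:
  plan:
    - [10, 0, -48, 0, 0.5, 0, 8]
    - [20, 0, -96, 0, 0.5, 0, 8]
    - [20, 0, -144, 0, 0.5, 0, 8]
    - [25, 0, -192, 0, 0.5, 0, 8]
    - [30, 0, -240, 0, 0.5, 0, 8]
    - [30, 0, -265, 0, 0.5, 0, 8]
    - [30, 0, -265, 0, 0.5, 0, 8]
    - [30, 0, -265, 0, 0.5, 0, 8]

```text
time: 30.15
position: [0.6109, -0.1946, 0.121]
tool_rot: [-0.707, -0.008, 0.009, 0.708]
ft_force: [-0.7, 1.2, -0.8]
grip_width: 0.0154
```

```bash
python3 - <<'E'
from h import *
st();print(to(.583,-.204,.014,1.4))
E
```

```text
t 30.15 p [ 0.6109 -0.1946  0.121 ] yaw 1.45 Ft [-0.7  1.2 -0.8] w 0.0154
[-2.80e+01  1.07e+02 -8.90e+00 -1.00e-01  1.00e-01 -1.00e-01]
```

Call:
drive_tool:
  plan:
    - [-14, 0, -4, 0, 0, 0, 8]
    - [-28, 0, -9, 0, 0, 0, 8]
    - [-28, 0, -9, 0, 0, 0, 8]
    - [-28, 30, -9, 0, 0, 0, 8]
    - [-28, 65, -9, 0, 0, 0, 8]
    - [-28, 90, -9, 0, 0, 0, 8]
    - [-28, 98, -9, 0, 0, 0, 8]
    - [-28, 100, -9, 0, 0, 0, 8]
    - [-28, 101, -9, 0, 0, 0, 8]
    - [-28, 101, -9, 0, 0, 0, 8]

```text
time: 31.15
position: [0.5851, -0.2046, 0.022]
tool_rot: [0.708, 0.011, -0.009, -0.707]
ft_force: [-0.4, 1.1, 0.3]
grip_width: 0.0157
```

Call:
drive_tool:
  plan:
    - [0, 1, 0, 0, 0, 0, 8]
    - [0, 2, 0, 0, 0, 0, 8]
    - [0, 2, 0, 0, 0, 0, 8]
    - [0, 2, 0, 0, 0, 0, 8]

```text
time: 31.55
position: [0.584, -0.2046, 0.0189]
tool_rot: [0.707, 0.01, -0.009, -0.707]
ft_force: [0.6, -0.1, 0.1]
grip_width: 0.0159
```

Call:
drive_tool:
  plan:
    - [0, 1, 0, 0, 0, 0, 8]
    - [0, 2, 0, 0, 0, 0, 8]
    - [0, 2.5, 0, 0, 0, 0, 8]
    - [0, 2.5, 0, 0, 0, 0, 8]

```text
time: 31.95
position: [0.5839, -0.2045, 0.0165]
tool_rot: [0.707, 0.01, -0.01, -0.707]
ft_force: [0.0, -0.0, 2.8]
grip_width: 0.0159
```

Contact. Release, retreat to the left and check.

Call:
drive_tool:
  plan:
    - [0, 0, 0, 0, 0, 0, 34]
    - [0, 0, 0, 0, 0, 0, 34]
    - [0, 0, 0, 0, 0, 0, 34]
    - [0, -40, 0, 0, 0, 0, 34]
    - [0, -90, 0, 0, 0, 0, 34]
    - [0, -140, 0, 0, 0, 0, 34]
    - [0, -180, 40, 0, 0, 0, 34]
    - [0, -180, 90, 0, 0, 0, 34]
    - [0, -180, 140, 0, 0, 0, 34]
    - [0, -180, 190, 0, 0, 0, 34]

```text
time: 32.95
position: [0.5788, -0.0178, 0.1968]
tool_rot: [0.707, 0.01, -0.009, -0.707]
ft_force: [1.0, 1.1, -0.3]
grip_width: 0.034
```

Call:
drive_tool:
  plan:
    - [0, 0, 50, 0, 0, 0, 34]
    - [0, 0, 100, 0, 0, 0, 34]
    - [0, 0, 150, 0, 0, 0, 34]
    - [0, 0, 200, 0, 0, 0, 34]
    - [0, 0, 250, 0, 0, 0, 34]
    - [0, 0, 300, 0, 0, 0, 34]
    - [0, 0, 350, 0, 0, 0, 34]
    - [0, 0, 350, 0, 0, 0, 34]
    - [0, 0, 350, 0, 0, 0, 34]

```text
time: 33.85
position: [0.5686, 0.3318, 0.1955]
tool_rot: [0.707, 0.01, -0.011, -0.707]
ft_force: [0.0, 0.1, -0.3]
grip_width: 0.0343
```

```bash
python3 - <<'E'
from h import *
st()
t=camera('top')
for k,z in dict(large_ring=.018,small_ring=.022,puck=.042,nut=.012,scale_bar=.012,glass=.012,stage=.012,dish=.012,weight=.003).items():
  for r in mark_of('top',k)[:2]: print(k,round(r['conf'],2),at('top',r['location'],z).round(4)[:2])
S=4;t=cv2.resize(t,None,fx=S,fy=S,interpolation=cv2.INTER_CUBIC)
circ(t,'top',.579,-.118,.038,.031,s=S);circ(t,'top',.587,-.290,.042,.020,s=S);circ(t,'top',.587,-.290,.064,.015,(0,255,255),s=S)
box(t,'top',.584,-.204,.022,.09,.016,1.4,s=S);circ(t,'top',.494,-.12,.031,.018,s=S)
cv2.imwrite('pics/o10.png',t[160*S:290*S,290*S:460*S])
cv2.imwrite('pics/s10.png',cv2.resize(camera('scene')[90:250,90:320],None,fx=3,fy=3,interpolation=cv2.INTER_CUBIC))
E
```

```text
t 33.85 p [0.5686 0.3318 0.1955] yaw 1.72 Ft [ 0.   0.1 -0.3] w 0.0343
large_ring 0.92 [ 0.5845 -0.1167]
small_ring 0.66 [ 0.5457 -0.1995]
small_ring 0.5 [ 0.5905 -0.2907]
puck 0.76 [ 0.5889 -0.2899]
nut 0.46 [ 0.4987 -0.1181]
scale_bar 0.73 [ 0.5913 -0.202 ]
scale_bar 0.7 [0.3494 0.0573]
glass 0.88 [ 0.575  -0.1188]
stage 0.81 [ 0.5899 -0.2985]
dish 0.67 [ 0.5035 -0.3021]
weight 0.53 [0.6048 0.1167]
```

View pics/o10.png

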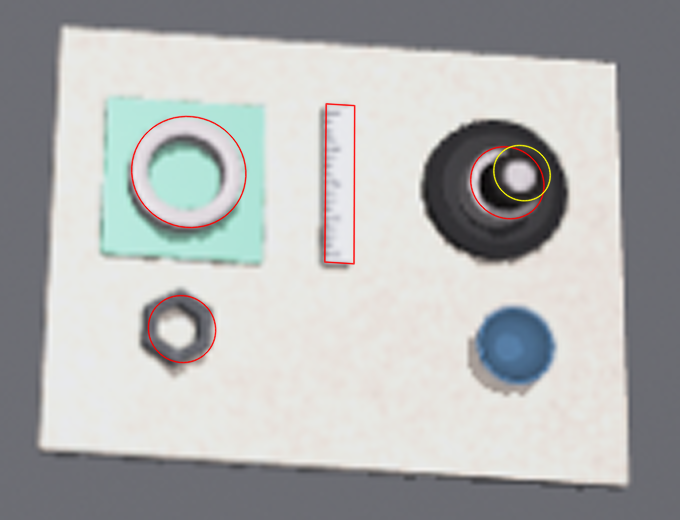

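View pics/s10.png

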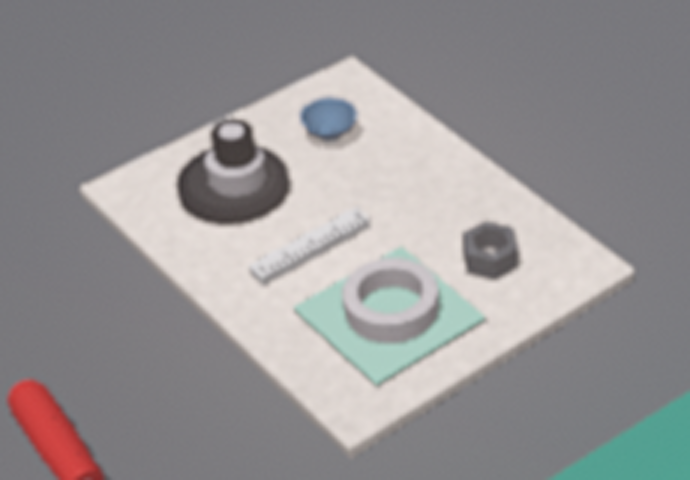

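Everything sits as intended, within about 2–3 mm of the overlays: the puck is bright face up on the ring, and dish and weight are in place.

```bash
python3 -c "
from rig import *
print(hand_in())"
```

```text
the job is handed in; nothing more can be done
None
```

I placed all five parts, let go of each, and handed the job in at about 34 s of the 123 s allowed. No verdict is reported.

- **Placing:** I lowered each part in small steps until the wrist force showed contact, then released it. The wrist force readings were never above about 7 N.
- **Last check, overlays on the top and scene pictures:**
  - Both rings, the puck and the nut are within about 3 mm of where they should be, all lying flat.
  - The puck is bright face up on the small ring.
  - The bar is parallel to the board's side edges, about 86 mm from both the glass and stage centres.
  - The nut is about 85 mm in front of the glass centre, a gap of about 2 cm.
- **Weight and dish:** both were measured within a few mm of where they started.
- **Disagreements:**
  - The network's position marks were off from the overlays by up to 9 mm. It put the stage at y = -0.298 m against -0.290 m from the overlay, and it reported one false small ring on the empty board. I went by the overlays.
  - One wrist picture taken while the arm was still settling showed things about 5 mm off. A repeat at rest agreed with the top camera.

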